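# Shut and bolt the bead chest

## Robot

A 6-joint arm with a two-finger parallel gripper is mounted at the origin on the work surface. World frame = base frame: x ahead of the robot, y to its left, z up, the work surface at z = 0. Lengths are in m, angles in degrees, forces in N, time in s.
With the tool pointing down it reaches from about 0.375 to 0.9 m from the base axis. Payload 3.1 kg.
Tool frame: the origin (TCP) lies at the very end of the fingers, on their centre line; the grasp point (between the pads) lies 19 mm behind it; z points along the fingers, y is the line along which they close (so a half turn about z gives the same grasp; the last joint's range is limited). The gripper opens to 87 mm and grips with 3 to 60 N. Pads are 19 mm wide; open, the fingers measure 117 mm over their backs; the gripper's body (75 mm by 190 mm) begins 51 mm behind the grasp point.
Start: joints at [64.83, 30.224, 82.088, -0, 67.689, -10.227], TCP at [0.161, 0.604, 0.223] pointing down, gripper open.
Joint ranges: [-176.69, 176.69], [-43.24, 126.21], [12.49, 139.97], [-82, 262], [0, 151.66], [-163.58, 163.58]. Speed limits (degrees/s): [159.86, 159.86, 180, 180, 180, 180].

## Interface

Orientations are given as a 3x3 rotation matrix whose columns are the frame's x, y, z axes.
In Python, from rig import * gives the robot as it stands.
- The arm moves only by the tool jog_arm, never from a script. Its arguments are lists of equal length, an entry for each row: "delta_pos": the shift along the world's x, y, z in cm, a list of three; "turn": the turn about the world's z in degrees; "grip": the closure, from 0 (fully open) to 1 (shut). In form: {"delta_pos": [[x, y, z], ...], "turn": [turn, ...], "grip": [grip, ...]}. A call has 1 to 12 rows; each row is the pose to reach, as a shift and turn from the pose commanded when the call began; what a row does not reach only later rows make up. A row lasts 1/8 s, in which the tool goes at most 62.5 mm and 10.7 degrees, less where a joint would pass 70% of its speed; a pose out of reach is approached as far as the arm can. A call with a gripper value outside its range is refused whole. The fingers move at their own pace and stop on an object; the grip force is fixed at half the most. Time passes only in rows, so rows that repeat a pose let the fingers close. It gives the time, the measured TCP pose, the force, the opening and the grip force at its end, in the units of the state.
- read_state(): the state, without advancing time (a new reading comes with each control period).
- capture(name): name is "side" or "top"; returns a dict with "color" (420x560x3 uint8, blue, green, red), "fovy" (degrees; the focal length in pixels is half the picture's height over the tangent of half this angle, whatever the lens; pixels are square), "cx", "cy" (the principal point, pixels), "k1" (the pictures are not rectified: a ray, as slopes to the right and down, at radius r is drawn at 1 + k1 r^2 times it, then the intrinsics apply), "camera_from_world" (4x4, takes a point from world to camera coordinates). Camera axes: x right, y up, looking along -z (the intrinsics and any distortion apply to the point x, -y, -z); pixel columns grow to the right and rows downward; lengths in m; the calibration is good to about 2 mm. A picture is of the moment at which its call begins. There is no depth.
- hand_in(): hands the job in; it is judged then, once.
The state is a dict: "time_s": time; "joint_positions": joint angles; "qvel": joint speeds; "tau": joint torques, N m; "position": TCP position; "tcp_rot": TCP orientation; "force": force on the tool from outside, world axes, zero at the start; "moment": the same for the moment, N m; "opening": opening from 0.0 (shut) to 1.0 (fully open); "grasp_force": force on a finger pad.
Only numpy, scipy, OpenCV 4.12 (cv2) and the standard library are available. Lean on these libraries where they do the work, as an engineer would, in place of code of your own. Each camera call takes 0.05 s, during which the arm holds its last target. There are 200 camera calls.

## Task

Shut up the bead chest for the night: break its folding lid stay by pushing the knee joint back and down through its straight line; do not force the lid against the locked stay. Then bring the lid down gently, without letting it slam, until it is fully shut, and only then slide the bolt on its front fully home. Leave the other things on the bench where they are.

Things in the scene. Friction and masses are not known exactly. Their poses are not given: they have to be found in the camera images.
- chest: Wooden bead chest fixed to the bench, 210 mm deep (x), 320 mm wide (y), rim 120 mm above the bench, open-topped, 10 mm walls. Origin: centre of its underside. +x points to its back (hinged side), -x out of its front (bolt side), +y to the end without the stay (its left as +x is ahead), z up. Positions 'in chest' below use this frame, in mm.
- hinge (a point): Middle of the lid's hinge line, which runs along chest y at the top of the chest's back: in chest (105, 0, 120). Axes as the chest's.
- lid (a joint): Lid, rad: 0 as found (82 degrees up from shut), growing as it is lowered, 1.431 fully shut. It cannot come down while the stay is locked. The hinge is stiff (0.75 N m, more than the 500 g lid's weight): once the stay is broken the lid stays where it is left and must be pushed all the way down, with 2 to 8 N near its front edge.
- lid_edge (a point): Middle of the lid's free front edge, on its outer face, 215 mm from the hinge; as found in chest (89, 0, 335), shut (-110, 0, 134). The panel is 14 mm thick, 328 mm wide. x points along it to the hinge, z out of its outer face, which faces back as found and up when shut. The lid is pushed shut on that face: first from behind it, then from above.
- lid_panel: The lid as a body. Origin: on the hinge line, mid-width, at the panel's inner face; -x runs along the panel to its front edge, z out of the outer face, which lies 14 mm out.
- knee (a point): Middle of the brass boss (18 mm across, 24 mm long along chest y) on the stay's knee rivet; as found in chest (8, -128, 179), in the open space in front of the raised lid, 59 mm above the rim. It is pushed square to the links, back and down along chest (+0.74, 0, -0.68), with 2 to 6 N.
- stay_foot_pin (a point): Lower pivot of the stay, inside the end wall at chest -y: in chest (-55, -134, 100). The stay is two flat steel links, 101 mm between pivots, 14 mm wide, 4 mm thick, in an upright plane along chest x. The lower link runs from here to the knee, the upper one from the knee to the lid's inner face 130 mm from the hinge. As found they slope up to the back at 47 degrees.
- stay_knee (a joint): Fold of the stay at its knee, rad: 0 as found, locked on its stop just over centre; 0.14 straight; above that it is broken and folding down into the chest; 2.95 with the lid shut. Friction holds it where it is left. About 30 mm of boss travel brings it to 0.6, and the lid comes forward a few degrees with it.
- bolt_knob (a point): Point on the knob of the barrel bolt on the chest's front: a stem 9 mm thick with a 15 mm ball end that stands out to 40 mm from the front face; this point is on the stem 30 mm out, in chest (-135, -66 + the bolt's travel, 100). The bolt's guides stand 16 mm out, the keeper on the lid 19 mm. Beside the stem on the chest's -y side is free space.
- bolt_rod (a joint): Travel of the bolt, m: it slides along chest +y; 0 drawn, 0.030 fully home through the keeper that hangs from the lid's front edge. It starts between 0 and 0.004, takes 2 to 3 N and stays where it is left.
- jar: Bystander: amber bead jar with a red cap, 64 mm across, 85 mm tall, standing just behind the chest. Origin: centre of its underside.
- glue: Bystander: white glue bottle with an orange cap, 44 mm across, 130 mm tall, standing just beside the chest, at its stay end. Origin: centre of its underside.
- tape: Bystander: orange ring of tape lying flat in front of the chest, 90 mm across, 22 mm high. Origin: centre of its underside.
- tub: Bystander: white open plastic tub of beads, 85 x 120 x 48 mm. Origin: centre of its underside.
- bowl: Bystander: steel bowl, 170 mm across, 65 mm high. Origin: centre of its underside.
- tin: Bystander: low gold tin tray of beads, 150 x 210 x 28 mm. Origin: centre of its underside.
- scoop: Bystander: wooden bead spoon, 160 mm long, lying flat. Origin: centre of its underside.

How it is judged:
By the outcome, as a careful person would: the job done as asked, in the order asked, and still so for the second after the job is handed in, with the robot touching nothing.
It also fails if it takes over 51 s, if anything falls off the work surface, if the arm or the gripper's body presses on something with over 40 N, if the wrist force passes 120 N, or if a joint passes its speed limit or range.

## Working session

There is one attempt and no reset: what is moved stays moved. The work goes in short steps, Python scripts to look and compute and a tool call to move; the robot and the scene stay as the last step left them, time stands still between calls to the robot, and variables do not carry over. Pictures are saved under pics/ and viewed, at most 10 in all, crops included, and the job is handed in when it is done.

Besides the shell and the picture viewer there is one more tool, called after "Emit:" as name(argument=value, ...), one argument or row to a line, values as JSON. jog_arm: Moves the arm, as the interface text tells. Its arguments: {"type":"object","properties":{"delta_pos":{"type":"array"},"turn":{"type":"array"},"grip":{"type":"array"}},"required":["delta_pos","turn","grip"]}

```bash
ls; mkdir -p pics; cat > h.py <<'E'
from rig import *
import numpy as np, cv2
def K(c):
    f=210/np.tan(np.radians(c["fovy"]/2)); return np.array([[f,0,c["cx"]],[0,f,c["cy"]],[0,0,1]])
def proj(c,P):
    T=np.array(c["camera_from_world"]); p=np.c_[np.atleast_2d(P),np.ones(len(np.atleast_2d(P)))]@T.T
    s=np.c_[p[:,0],-p[:,1]]/(-p[:,2:3]); s=s*(1+c["k1"]*(s**2).sum(1,keepdims=True)); k=K(c)
    return s*k[0,0]+[c["cx"],c["cy"]]
def ray(c,uv):
    T=np.array(c["camera_from_world"]); 
    s=cv2.undistortPoints(np.array([[uv]],float),K(c),np.array([c["k1"],0,0,0,0.]))[0,0]
    d=T[:3,:3].T@[s[0],-s[1],-1]; return -T[:3,:3].T@T[:3,3], d/np.linalg.norm(d)
def onz(c,uv,z):
    o,d=ray(c,uv); return o+d*(z-o[2])/d[2]
def tri(c1,u1,c2,u2):
    A=[];b=[];L=[ray(c1,u1),ray(c2,u2)]
    M=sum(np.eye(3)-np.outer(d,d) for o,d in L); v=sum((np.eye(3)-np.outer(d,d))@o for o,d in L)
    p=np.linalg.solve(M,v); return p,[np.linalg.norm(np.cross(p-o,d)) for o,d in L]
E
python3 - <<'E'
from h import *
for n in("side","top"):
    c=capture(n); cv2.imwrite(f"pics/{n}0.png",cv2.resize(c["color"],(784,588))); print(n,ray(c,(280,210)),c["k1"],c["fovy"])
E
```

```text
pics
side (array([1.08914317, 0.79999607, 1.22202334]), array([-0.35912422, -0.5735594 , -0.73624684])) -0.013511391649730163 45.62066994546513
top (array([0.45034924, 0.03981142, 1.42253271]), array([ 0.10735871, -0.0108056 , -0.99416163])) -0.04936495119613486 51.18236795149091
```

View pics/side0.png

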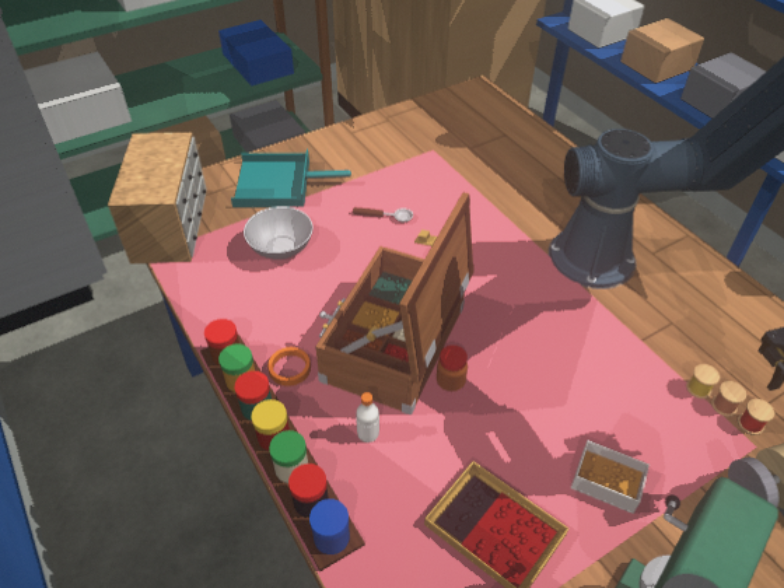

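View pics/top0.png

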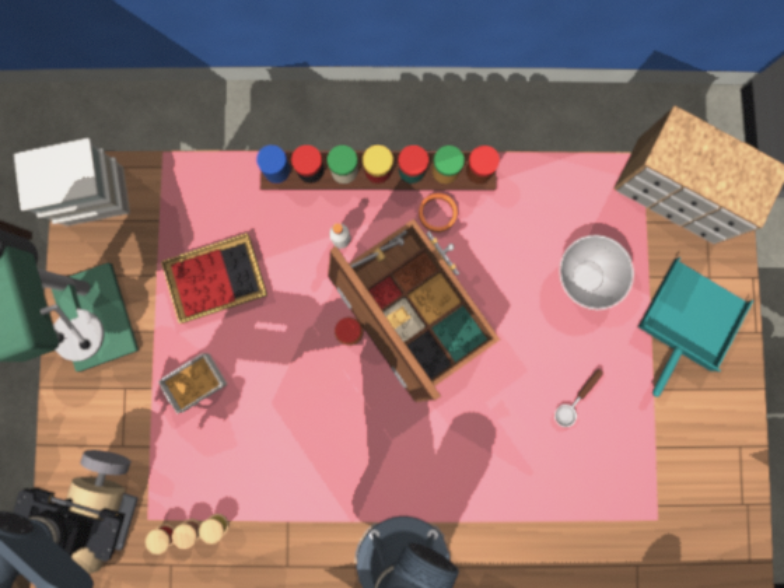

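The side view shows the chest (lid up, stay at ~(375,335)), bolt at (328,312), jar (453,367), glue (367,418). In the top view the chest's front rim corners are at about (415,224) and (496,337), the stay is at (400,243), the bolt at (447,248), the tape at (438,212) and the glue at (340,235).

```bash
python3 - <<'E'
from h import *
ct=capture("top");cs=capture("side")
a=ct["color"][145:295,225:365]; b=cs["color"][130:320,220:345]
a=cv2.resize(a,None,fx=4,fy=4,interpolation=cv2.INTER_CUBIC)[:600]
b=cv2.resize(b,None,fx=3.1,fy=3.1,interpolation=cv2.INTER_CUBIC)
cv2.imwrite("pics/t1.png",a);cv2.imwrite("pics/s1.png",b)
k=560/784
A=onz(ct,(415*k,224*k),.12);B=onz(ct,(496*k,337*k),.12)
print(A,B,np.linalg.norm(A-B),np.degrees(np.arctan2(*(B-A)[1::-1])))
E
```

```text
[ 0.74350202 -0.02368969  0.12      ] [ 0.50006669 -0.19539675  0.12      ] 0.297899437715197 -144.8027790446205
```

View pics/t1.png

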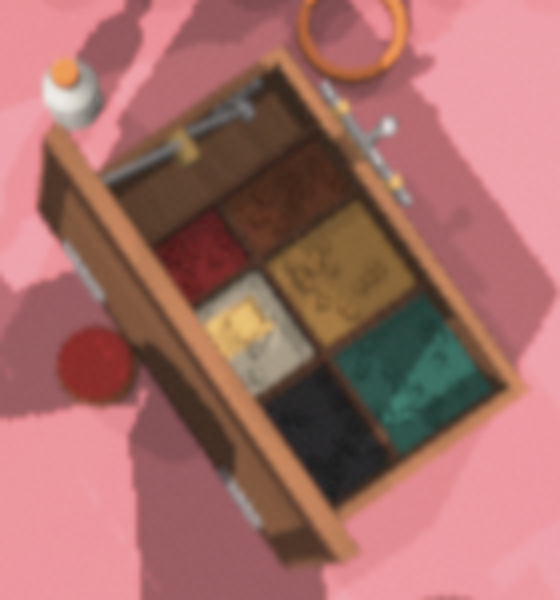

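View pics/s1.png

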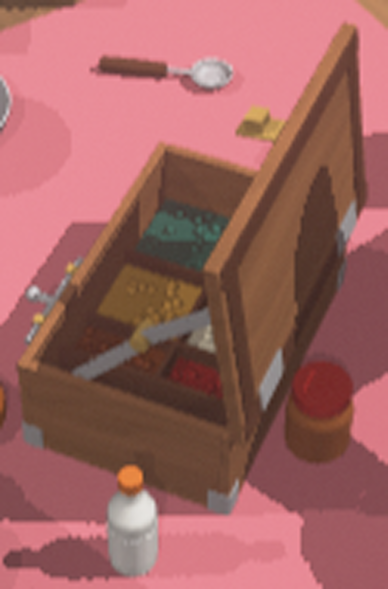

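Top crop: front rim corners (280,52) and (522,387), boss (186,148), bolt ball (387,127), jar cap (95,363), glue cap (65,72). Side crop: boss (141,341), rim corners (25,368) and (165,147), bolt ball (35,294).

```bash
python3 - <<'E'
from h import *
ct=capture("top");cs=capture("side")
t=lambda u,v:(225+u/4,145+v/4)
s=lambda u,v:(220+u/3.1,130+v/3.1)
O={"c1":((280,52),(25,368),(-105,-160,120)),"c2":((522,387),(165,147),(-105,160,120)),"knee":((186,148),(141,341),(8,-128,179)),
"ball":((387,127),(35,294),(-137.5,-64,100))}
P=[];Q=[]
for n,(a,b,q) in O.items():
    p,e=tri(ct,t(*a),cs,s(*b)); print(n,p.round(4),np.round(e,4)); P.append(p);Q.append(np.array(q)/1e3)
P=np.array(P);Q=np.array(Q)
X=Q[:,:2]-Q[:,:2].mean(0);Y=P[:,:2]-P[:,:2].mean(0)
th=np.arctan2((X[:,0]*Y[:,1]-X[:,1]*Y[:,0]).sum(),(X*Y).sum())
R=np.array([[np.cos(th),-np.sin(th)],[np.sin(th),np.cos(th)]]);o=P[:,:2].mean(0)-R@Q[:,:2].mean(0)
print(np.degrees(th),o);print((Q[:,:2]@R.T+o-P[:,:2]).round(4))
R3=np.eye(3);R3[:2,:2]=R
w=lambda *q:R3@(np.array(q)/1e3)+[*o,0]
for n,q in dict(knee=(8,-128,179),edge=(89,0,335),edgeS=(89,-164,335),edgeN=(89,164,335),shut=(-110,0,134),bolt=(-135,-66,100)).items():
    print(n,w(*q).round(4),(proj(ct,w(*q))[0]-[225,145])*4,(proj(cs,w(*q))[0]-[220,130])*3.1)
print("glue",onz(ct,t(65,72),.13),"jar",onz(ct,t(95,363),.085),"tape",onz(ct,(438/1.4,212/1.4),.022))
print(read_state())
np.savez("chest.npz",R=R3,o=[*o,0])
E
```

```text
c1 [ 0.7506 -0.0186  0.1089] [0.002 0.002]
c2 [ 0.4947 -0.1981  0.1135] [0.0032 0.0032]
knee [0.6669 0.0515 0.1672] [0.0007 0.0007]
ball [ 0.696  -0.1019  0.0964] [0.001 0.001]
124.50164718314788 [ 0.56441892 -0.02404193]
[[ 0.0052 -0.0013]
 [-0.0027 -0.0031]
 [-0.0016  0.0036]
 [-0.0009  0.0008]]
knee [0.6654 0.0551 0.179 ] [180.26782441 148.08841073] [143.63136688 334.28028432]
edge [0.514  0.0493 0.335 ] [185.4074933  346.05811988] [293.78680355 137.66136378]
edgeS [0.6492 0.1422 0.335 ] [ 38.78690216 130.67199963] [216.8195284  271.56332184]
edgeN [ 0.3789 -0.0436  0.335 ] [335.87183919 566.82070582] [359.33079928  23.62245273]
shut [ 0.6267 -0.1147  0.134 ] [409.47585468 210.85864564] [ 89.06345248 231.34370806]
bolt [ 0.6953 -0.0979  0.1   ] [381.46934272 128.02595737] [ 36.39851156 293.75643957]
glue [0.73138517 0.14247722 0.13      ] jar [0.5154414  0.12033801 0.085     ] tape [ 0.7943757  -0.08218842  0.022     ]
{'time_s': 0.3, 'joint_positions': array([ 6.48304829e+01,  3.02444213e+01,  8.21104996e+01, -1.07072111e-03,
        6.76889512e+01, -1.02294636e+01]), 'qvel': array([ 0.05323847, -0.19372694, -0.22680437, -0.06258344,  0.05986199,
       -0.02794975]), 'tau': array([ 6.28461457e-04, -4.39561272e+01, -1.76550776e+01,  6.32579718e-02,
        5.50116948e-02, -1.14606892e-04]), 'position': array([0.16101723, 0.60363325, 0.22219703]), 'tcp_rot': array([[-9.66197902e-01,  2.57801313e-01, -3.10008382e-04],
       [ 2.57801472e-01,  9.66197656e-01, -7.00362704e-04],
       [ 1.18974947e-04, -7.56609593e-04, -9.99999707e-01]]), 'force': array([ 0.65913278,  1.48816336, -0.17753477]), 'moment': array([ 0.04197908, -0.01994494,  0.01500476]), 'grasp_force': 0.0, 'opening': 1.0007836693775896}
```

```bash
python3 - <<'E'
from h import *
from scipy.optimize import least_squares
ct=capture("top");cs=capture("side")
O=[((280,52),(25,368),(-105,-160,120)),((522,387),(165,147),(-105,160,120)),((186,148),(141,341),(8,-128,179)),((387,127),(35,294),(-137.5,-64,100))]
T=np.array([(225+a[0]/4,145+a[1]/4) for a,b,q in O]);S=np.array([(220+b[0]/3.1,130+b[1]/3.1) for a,b,q in O]);Q=np.array([q for a,b,q in O])/1e3
def W(p,q):
    c,s=np.cos(p[2]),np.sin(p[2]);return q@np.array([[c,-s,0],[s,c,0],[0,0,1]]).T+[p[0],p[1],0]
f=lambda p:np.r_[proj(ct,W(p,Q))-T,proj(cs,W(p,Q))-S].ravel()
r=least_squares(f,[.564,-.024,np.radians(124.5)],loss="soft_l1");p=r.x
print(p[:2],np.degrees(p[2]));print(f(p).reshape(-1,2).round(1))
np.save("p.npy",p)
c,s=np.cos(p[2]),np.sin(p[2]);print("xc",c,s)
for n,q in dict(knee=(8,-128,179),over=(-20,-128,215),pre=(-14,-128,193),start=(-8,-128,185),end=(14,-128,164)).items(): print(n,W(p,np.array([q])/1e3).round(4))
E
```

```text
[ 0.56554177 -0.0217181 ] 124.43449578035103
[[-0.5 -2.3]
 [-0.   1.4]
 [-2.2 -0.4]
 [-1.1  0. ]
 [-2.9 -1.5]
 [-0.6 -2. ]
 [ 0.9 -1.4]
 [ 0.  -0.2]]
xc -0.5654636729127887 0.8247732019264319
knee [[0.6666 0.0573 0.179 ]]
over [[0.6824 0.0342 0.215 ]]
pre [[0.679  0.0391 0.193 ]]
start [[0.6756 0.0441 0.185 ]]
end [[0.6632 0.0622 0.164 ]]
```

Emit:
jog_arm(
  delta_pos=[
    [0,0,6],
    [0,0,12],
    [2,-3,18],
    [6,-7,20],
    [10,-11,20],
    [14,-15,20],
    [18,-20,20],
    [22,-24,20],
    [26,-28,20],
    [30,-33,20],
    [34,-37,20],
    [38,-42,20],
  ],
  turn=[-4,-8,-12,-16,-20,-24,-28,-32,-36,-40,-40.5,-40.5],
  grip=[1,1,1,1,1,1,1,1,1,1,1,1],
)

```text
time_s: 1.9
position: [0.5413, 0.1837, 0.4227]
tcp_rot: [[-0.568, 0.823, 0.001], [0.823, 0.568, 0.001], [0.0, 0.001, -1.0]]
force: [0.5, 0.4, -0.6]
opening: 0.007
grasp_force: 0.0
```

Emit:
jog_arm(
  delta_pos=[
    [4,-4.5,0],
    [8,-9,0],
    [11.5,-12.5,0],
    [14.5,-15.5,0],
    [14.5,-15.5,-5],
    [14.5,-15.5,-10],
    [14.5,-15.5,-15],
    [14.5,-15.5,-20],
    [14.5,-15.5,-20],
    [14.5,-15.5,-20],
  ],
  turn=[0,0,0,0,0,0,0,0,0,0],
  grip=[1,1,1,1,1,1,1,1,1,1],
)

```text
time_s: 3.15
position: [0.6866, 0.0299, 0.2245]
tcp_rot: [[-0.567, 0.824, 0.003], [0.824, 0.567, -0.0], [-0.002, 0.002, -1.0]]
force: [-0.9, 0.4, 0.9]
opening: 0.003
grasp_force: 0.0
```

```bash
python3 - <<'E'
from h import *
ct=capture("top");cs=capture("side")
b=cs["color"][130:280,220:345]; a=ct["color"][120:270,225:365]
z=lambda i,w:cv2.resize(i,(w,500),interpolation=cv2.INTER_CUBIC)
cv2.imwrite("pics/2.png",np.hstack([z(b,400),z(a,400)]))
E
```

```text
(no output)
```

View pics/2.png

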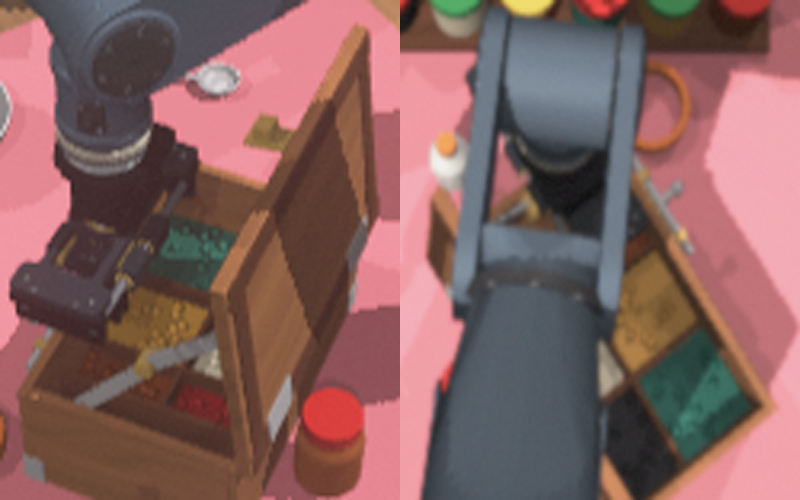

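Left view: the wrist and gripper body stand clear in front of the raised lid, with the boss at (145,362) just below. Right (top) view: the tool is over the stay's end of the chest.

Emit:
jog_arm(
  delta_pos=[
    [-0.4,0.5,-2],
    [-0.7,0.9,-3],
    [-0.8,1.1,-3.3],
    [-0.95,1.3,-3.6],
    [-1.1,1.5,-3.9],
    [-1.25,1.7,-4.2],
    [-1.4,1.9,-4.5],
    [-1.4,1.9,-4.5],
  ],
  turn=[0,0,0,0,0,0,0,0],
  grip=[1,1,1,1,1,1,1,1],
)

```text
time_s: 4.25
position: [0.6713, 0.0493, 0.1774]
tcp_rot: [[-0.567, 0.823, 0.001], [0.823, 0.567, 0.0], [-0.0, 0.001, -1.0]]
force: [0.3, 0.2, 0.9]
opening: 0.007
grasp_force: 0.7
```

Emit:
jog_arm(
  delta_pos=[
    [-0.15,0.25,-0.25],
    [-0.3,0.5,-0.5],
    [-0.5,0.75,-0.8],
    [-0.65,1.0,-1.1],
    [-0.8,1.25,-1.4],
  ],
  turn=[0,0,0,0,0],
  grip=[1,1,1,1,1],
)

```text
time_s: 4.88
position: [0.6655, 0.0581, 0.1638]
tcp_rot: [[-0.568, 0.823, 0.005], [0.823, 0.568, -0.006], [-0.008, 0.001, -1.0]]
force: [4.5, -9.3, 2.3]
opening: 0.005
grasp_force: 4.5
```

```bash
python3 - <<'E'
from h import *
cs=capture("side")
b=cs["color"][160:290,220:345]
cv2.imwrite("pics/3.png",cv2.resize(b,(576,599),interpolation=cv2.INTER_CUBIC))
s=read_state();print(s["force"],s["position"])
E
```

```text
[ 4.66790706 -7.86604043  0.11653757] [0.66518948 0.05845859 0.16338351]
```

View pics/3.png

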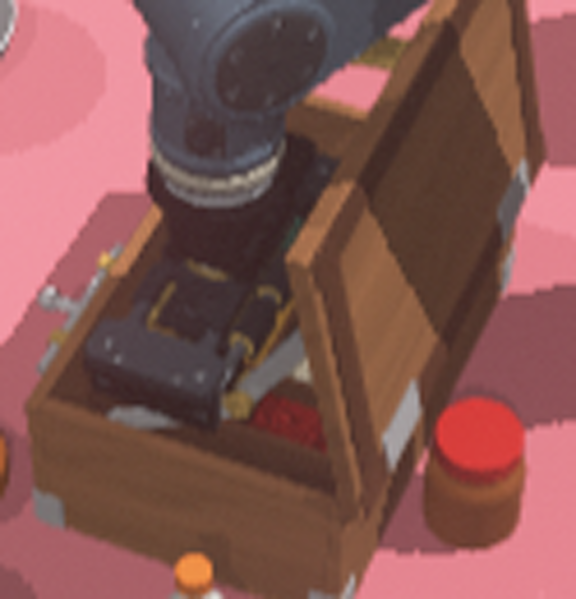

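The boss now appears at (237,403), well below the old straight line, and the lid has tipped forward: the stay is broken. I'll quantify it from the boss's ray in the stay plane.

```bash
python3 - <<'E'
from h import *
p=np.load("p.npy");cs=capture("side")
R=np.array([[np.cos(p[2]),-np.sin(p[2]),0],[np.sin(p[2]),np.cos(p[2]),0],[0,0,1]]);o=np.array([p[0],p[1],0])
for uv,y in (((271.4,247.5),-.118),((265.5,240),-.118),((220+305/4.608,160+255/4.608),-.164)):
    c,d=ray(cs,uv);c=R.T@(c-o);d=R.T@d
    print((c+d*(y-c[1])/d[1]).round(4))
print(R.T@(read_state()["position"]-o))
# lid contact path: corner at s=195, finger half 9.5 -> TCP, world
for phi in (82,78,74,70,65,60,55,50,45,40,35,30,25,20,15,10,5,0):
    f=np.radians(phi);s=195
    q=np.array([105-s*np.cos(f)+14*np.sin(f)+9.5,0,120+s*np.sin(f)+14*np.cos(f)])/1e3
    print(phi,(q*1e3).round(),(R@q+o).round(3))
E
```

```text
[ 0.018  -0.118   0.1339]
[ 0.0004 -0.118   0.1578]
[ 0.0791 -0.164   0.3414]
[ 0.00980183 -0.12759754  0.16354333]
82 [101.   0. 315.] [0.508 0.062 0.315]
78 [ 88.   0. 314.] [0.516 0.051 0.314]
74 [ 74.   0. 311.] [0.524 0.039 0.311]
70 [ 61.   0. 308.] [0.531 0.029 0.308]
65 [ 45.   0. 303.] [0.54  0.015 0.303]
60 [ 29.   0. 296.] [0.549 0.002 0.296]
55 [ 14.   0. 288.] [ 0.558 -0.01   0.288]
50 [ -0.   0. 278.] [ 0.566 -0.022  0.278]
45 [-13.   0. 268.] [ 0.573 -0.033  0.268]
40 [-26.   0. 256.] [ 0.58  -0.043  0.256]
35 [-37.   0. 243.] [ 0.587 -0.052  0.243]
30 [-47.   0. 230.] [ 0.592 -0.061  0.23 ]
25 [-56.   0. 215.] [ 0.597 -0.068  0.215]
20 [-64.   0. 200.] [ 0.602 -0.074  0.2  ]
15 [-70.   0. 184.] [ 0.605 -0.08   0.184]
10 [-75.   0. 168.] [ 0.608 -0.084  0.168]
5 [-79.   0. 151.] [ 0.61  -0.086  0.151]
0 [-80.   0. 134.] [ 0.611 -0.088  0.134]
```

The boss has moved about (+18, −24) mm, i.e. 30 mm of travel, so the fold is near 0.6. I back off and go over the lid to behind it.

Emit:
jog_arm(
  delta_pos=[
    [0.6,-0.8,0.2],
    [1.7,-2.5,0.5],
    [1.7,-2.5,6],
    [1.7,-2.5,12],
    [1.7,-2.5,18],
    [1.7,-2.5,24],
    [1.7,-2.5,27],
    [-3,-1.5,27],
    [-8,-0.3,27],
    [-13,1.5,27],
    [-17,2.3,27],
    [-17,2.3,24],
  ],
  turn=[0,0,0,0,0,0,0,0,0,0,0,0],
  grip=[1,1,1,1,1,1,1,1,1,1,1,1],
)

```text
time_s: 6.48
position: [0.4918, 0.0852, 0.4062]
tcp_rot: [[-0.568, 0.823, 0.005], [0.823, 0.568, 0.001], [-0.002, 0.005, -1.0]]
force: [1.2, 0.2, 0.0]
opening: 0.006
grasp_force: 0.0
```

Emit:
jog_arm(
  delta_pos=[
    [0,0,-5],
    [0,0,-9.2],
    [0,0,-9.2],
    [1.2,-1.7,-9.2],
    [2.0,-2.9,-9.2],
    [2.2,-3.2,-9.2],
    [2.4,-3.5,-9.3],
    [2.7,-3.9,-9.3],
    [3.0,-4.3,-9.4],
    [3.3,-4.7,-9.5],
  ],
  turn=[0,0,0,0,0,0,0,0,0,0],
  grip=[1,1,1,1,1,1,1,1,1,1],
)

```text
time_s: 7.72
position: [0.5264, 0.0381, 0.3096]
tcp_rot: [[-0.568, 0.823, 0.001], [0.823, 0.568, 0.001], [0.0, 0.002, -1.0]]
force: [-2.2, 4.6, 4.0]
opening: 0.004
grasp_force: 2.6
```

Emit:
jog_arm(
  delta_pos=[
    [0.5,-0.9,-0.2],
    [0.9,-1.6,-0.4],
    [1.4,-2.3,-0.7],
    [1.8,-3.0,-1.0],
    [2.3,-3.6,-1.4],
    [2.7,-4.2,-1.8],
    [3.2,-4.8,-2.2],
    [3.6,-5.4,-2.7],
    [4.0,-6.0,-3.2],
    [4.3,-6.5,-3.7],
    [4.7,-7.1,-4.2],
  ],
  turn=[0,0,0,0,0,0,0,0,0,0,0],
  grip=[1,1,1,1,1,1,1,1,1,1,1],
)

```text
time_s: 9.1
position: [0.5733, -0.0336, 0.266]
tcp_rot: [[-0.567, 0.824, -0.0], [0.824, 0.567, 0.001], [0.001, 0.0, -1.0]]
force: [0.1, 2.3, 2.4]
opening: 0.007
grasp_force: 1.5
```

Emit:
jog_arm(
  delta_pos=[
    [0.3,-0.5,-0.5],
    [0.7,-0.9,-1.0],
    [1.0,-1.4,-1.6],
    [1.4,-1.8,-2.3],
    [1.7,-2.3,-3.0],
    [1.9,-2.7,-3.6],
    [2.2,-3.1,-4.4],
    [2.4,-3.4,-5.1],
    [2.7,-3.7,-5.8],
    [2.9,-4.0,-6.6],
    [3.1,-4.3,-7.4],
    [3.2,-4.6,-8.2],
  ],
  turn=[0,0,0,0,0,0,0,0,0,0,0,0],
  grip=[1,1,1,1,1,1,1,1,1,1,1,1],
)

```text
time_s: 10.6
position: [0.6057, -0.0795, 0.184]
tcp_rot: [[-0.567, 0.824, 0.001], [0.824, 0.567, 0.0], [-0.0, 0.001, -1.0]]
force: [-0.4, 1.7, 1.0]
opening: 0.007
grasp_force: 0.8
```

Emit:
jog_arm(
  delta_pos=[
    [0.1,-0.1,-0.5],
    [0.2,-0.3,-1.0],
    [0.3,-0.4,-1.5],
    [0.4,-0.5,-2.0],
    [0.4,-0.5,-2.5],
    [0.5,-0.6,-3.0],
    [0.5,-0.7,-3.5],
    [0.6,-0.7,-3.9],
    [0.6,-0.8,-4.3],
    [0.6,-0.8,-4.6],
    [0.6,-0.8,-4.9],
    [0.6,-0.8,-5.0],
  ],
  turn=[0,0,0,0,0,0,0,0,0,0,0,0],
  grip=[1,1,1,1,1,1,1,1,1,1,1,1],
)

```text
time_s: 12.1
position: [0.6111, -0.0875, 0.1344]
tcp_rot: [[-0.567, 0.824, -0.0], [0.824, 0.567, -0.0], [0.0, -0.0, -1.0]]
force: [-0.8, 0.7, 5.0]
opening: -0.001
grasp_force: 2.7
```

Emit:
jog_arm(
  delta_pos=[
    [0,0,-0.1],
    [0,0,-0.2],
    [0,0,-0.2],
  ],
  turn=[0,0,0],
  grip=[1,1,1],
)

```text
time_s: 12.48
position: [0.6111, -0.0875, 0.1344]
tcp_rot: [[-0.567, 0.823, 0.0], [0.823, 0.567, -0.0], [-0.001, 0.0, -1.0]]
force: [-3.1, 1.1, 10.5]
opening: 0.004
grasp_force: 4.8
```

Emit:
jog_arm(
  delta_pos=[
    [0,0,3],
    [0,0,8],
    [5,0.3,8.5],
    [10,0.7,8.5],
    [11.2,0.8,8.5],
    [11.2,0.8,8.5],
  ],
  turn=[0,0,0,0,0,0],
  grip=[1,1,1,1,1,1],
)

```text
time_s: 13.22
position: [0.7225, -0.0791, 0.2164]
tcp_rot: [[-0.568, 0.823, -0.003], [0.823, 0.568, 0.0], [0.002, -0.002, -1.0]]
force: [-0.8, -0.0, -0.6]
opening: 0.006
grasp_force: 0.0
```

```bash
python3 - <<'E'
from h import *
cs=capture("side");ct=capture("top")
z=lambda i,w:cv2.resize(i,(w,560),interpolation=cv2.INTER_CUBIC)
cv2.imwrite("pics/4.png",np.hstack([z(cs["color"][170:310,200:300],400),z(ct["color"][120:260,260:360],400)]))
E
```

```text
(no output)
```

View pics/4.png

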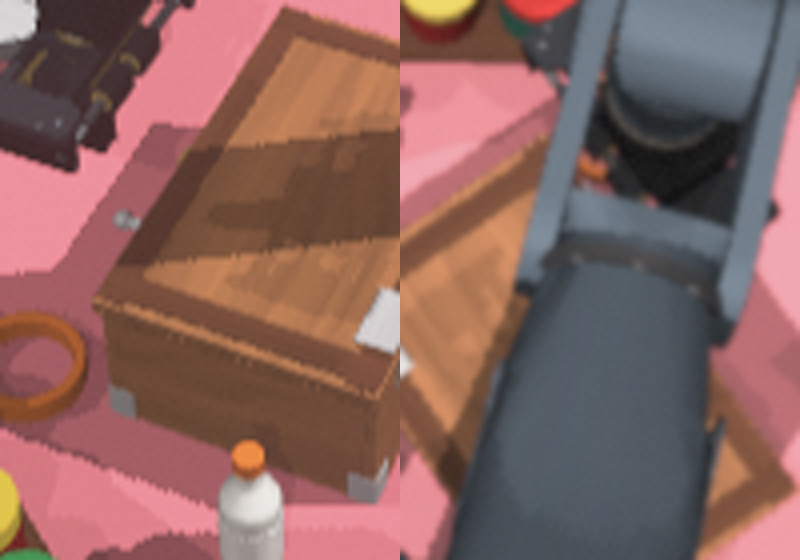

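The lid is flat on the chest, with the bolt's ball at (122,220) still drawn and free space beside it. Next I go down on its −y side.

Emit:
jog_arm(
  delta_pos=[
    [0,0,-5],
    [0,0,-9],
    [0,0,-11.5],
    [0,0,-12.7],
    [0,0,-12.7],
    [-0.4,-0.3,-12.7],
    [-0.8,-0.6,-12.7],
    [-1.0,-0.7,-12.7],
    [-1.2,-0.8,-12.7],
  ],
  turn=[0,0,0,0,0,0,0,0,0],
  grip=[1,1,1,1,1,1,1,1,1],
)

```text
time_s: 14.45
position: [0.7112, -0.0877, 0.091]
tcp_rot: [[-0.567, 0.824, 0.001], [0.824, 0.567, -0.0], [-0.001, 0.0, -1.0]]
force: [0.9, 0.8, -0.1]
opening: 0.002
grasp_force: 0.0
```

Emit:
jog_arm(
  delta_pos=[
    [-0.3,-0.2,0],
    [-0.5,-0.35,0],
    [-0.8,-0.55,0],
    [-1.1,-0.75,0],
    [-1.35,-0.9,0],
    [-1.6,-1.1,0],
  ],
  turn=[0,0,0,0,0,0],
  grip=[1,1,1,1,1,1],
)

```text
time_s: 15.2
position: [0.6952, -0.0987, 0.0907]
tcp_rot: [[-0.567, 0.824, 0.0], [0.824, 0.567, -0.0], [-0.0, 0.0, -1.0]]
force: [1.3, 0.8, 1.0]
opening: 0.008
grasp_force: 0.8
```

Emit:
jog_arm(
  delta_pos=[
    [-0.2,-0.15,0],
    [-0.4,-0.28,0],
    [-0.6,-0.4,0],
    [-0.7,-0.48,0],
    [-0.7,-0.48,0],
  ],
  turn=[0,0,0,0,0],
  grip=[1,1,1,1,1],
)

```text
time_s: 15.82
position: [0.6879, -0.1034, 0.0904]
tcp_rot: [[-0.567, 0.824, -0.001], [0.824, 0.567, -0.0], [0.0, -0.0, -1.0]]
force: [0.5, -0.8, 0.6]
opening: 0.003
grasp_force: 0.5
```

Emit:
jog_arm(
  delta_pos=[
    [-0.12,-0.08,0],
    [-0.25,-0.17,0],
    [-0.35,-0.24,0],
    [-0.35,-0.24,0],
  ],
  turn=[0,0,0,0],
  grip=[1,1,1,1],
)

```text
time_s: 16.32
position: [0.6866, -0.1043, 0.0906]
tcp_rot: [[-0.567, 0.824, 0.005], [0.824, 0.567, 0.002], [-0.001, 0.005, -1.0]]
force: [5.8, 4.3, -1.2]
opening: 0.004
grasp_force: 3.5
```

The force rose to 7 N as travel stopped, 30 mm on, so the bolt is at its end. I back off, lift clear and check.

Emit:
jog_arm(
  delta_pos=[
    [0.6,0.4,0],
    [1.2,0.8,0],
    [1.4,1.0,4],
    [1.4,1.0,10],
    [1.4,1.0,16],
    [1.4,1.0,22],
    [1.4,6,24],
    [1.4,12,24],
    [1.4,18,24],
    [-2,23,24],
    [-6,27,24],
    [-6,27,24],
  ],
  turn=[0,0,0,0,0,0,0,0,0,0,0,0],
  grip=[1,1,1,1,1,1,1,1,1,1,1,1],
)

```text
time_s: 17.82
position: [0.6209, 0.1677, 0.3306]
tcp_rot: [[-0.572, 0.821, -0.004], [0.821, 0.572, 0.0], [0.002, -0.003, -1.0]]
force: [1.1, 0.0, 0.3]
opening: 0.006
grasp_force: 0.0
```

```bash
python3 - <<'E'
from h import *
cs=capture("side");ct=capture("top");p=np.load("p.npy")
z=lambda i,w:cv2.resize(i,(w,560),interpolation=cv2.INTER_CUBIC)
cv2.imwrite("pics/5.png",np.hstack([z(cs["color"][150:290,200:300],400),z(ct["color"][120:260,260:360],400)]))
R=np.array([[np.cos(p[2]),-np.sin(p[2]),0],[np.sin(p[2]),np.cos(p[2]),0],[0,0,1]]);o=np.array([p[0],p[1],0])
for t in(0,.02,.03):
    q=R@[-.1375,-.066+t,.1]+o; print(t,(proj(cs,q)[0]-[200,150])*4,(proj(ct,q)[0]-[260,120])*4+[400,0])
E
```

```text
0 [124.10220137 300.43734219] [641.30199791 224.87242219]
0.02 [136.59438186 281.95686124] [656.24354672 246.19829749]
0.03 [142.76238073 272.83246932] [663.72746941 256.88314012]
```

View pics/5.png

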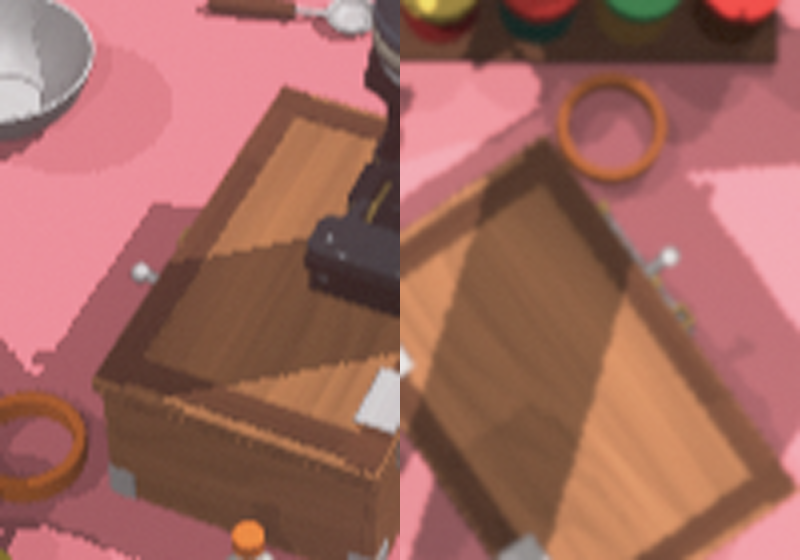

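The lid is shut. The bolt's ball is at (141,272) in the side view and (668,257) in the top view, which matches the predicted 0.030 (home) positions. The tape and glue have not moved.

```bash
python3 -c "
from rig import *
print(hand_in())"
```

```text
the job is handed in; nothing more can be done
None
```

The job is handed in, though no verdict came back: the stay was broken at the knee, the lid was lowered gently until fully shut, and only then was the bolt slid fully home, in about 18 s; nothing else on the bench was knowingly touched.

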